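# Load the slicer's feed chute and hold its pusher in

### The arm

A 6-joint arm with a two-finger parallel gripper is mounted at the origin on a cart in front of the work surface, level with it; the furniture and walls round the work are solid. World frame = base frame: x ahead of the robot, y to its left, z up, the work surface at z = 0. Lengths are in mm, angles in rad, forces in N, time in s.
With the tool pointing down it reaches from about 300 to 775 mm from the base axis. Payload 14.6 kg.
Tool frame: the origin (TCP) lies between the finger pads; the fingertips stand 11 mm ahead of it and the grasp point (between the pads) lies 8 mm behind it; z points along the fingers, y is the line along which they close (so a half turn about z gives the same grasp; the last joint's range is limited). The gripper opens to 94 mm and grips with 3 to 60 N. Pads are 16 mm wide; open, the fingers measure 119 mm over their backs; the gripper's body (75 mm by 177 mm) begins 78 mm behind the grasp point.
Start: joints at [1.042, 0.3, 1.521, -0, 1.321, -0.067], TCP at [245.054, 492.38, 216.446] pointing down, gripper open.
Joint ranges: [-3.03, 3.03], [-0.79, 2.21], [0.23, 2.52], [-1.04, 4.18], [0, 3.07], [-2.55, 2.55]. Speed limits (rad/s): [2.22, 2.22, 2.57, 3.14, 3.14, 3.14].

### API

Orientations are given as [roll, pitch, yaw] about the fixed x, y, z axes, in that order (R = Rz(yaw) Ry(pitch) Rx(roll)).
In Python, from cell import manip gives the robot as it stands. The module is installed in compiled form; this text tells all that it offers.
- The arm moves only by the tool arm_command, never from a script. Its argument "rows" is one flat list of numbers, 5 for each row, row after row: the shift along the world's x, y, z in mm, then the turn about the world's z in degrees, then the finger opening in mm, from 0 to 94. In form: [dx, dy, dz, twist, jaw, dx, dy, dz, twist, jaw, ...]. A call has 1 to 5 rows; each row shifts and turns the commanded pose from where the row before left it; what a row does not reach is not made up. A row lasts 1/8 s, in which the tool goes at most 62.5 mm and 10.7 degrees, less where a joint would pass 70% of its speed; a pose out of reach is approached as far as the arm can. A call is refused whole if a number of a shift passes 62.5 or a number of a turn 10.7, either way. A call with a gripper value outside its range is refused whole. The fingers move at their own pace and stop on an object; "newtons" is the grip in N (left out, the last holds). Time passes only in rows, so rows that do not move let the fingers close. It gives the time, the measured TCP pose, the force and the opening at its end, in the units of the state.
- manip.read_state(): the state, without advancing time (a new reading comes with each control period).
- manip.camera(name): name is "side" or "top"; returns a dict with "image" (384x512x3 uint8, blue, green, red), "z_map" (384x512 float32, mm along the optical axis (not along the pixel's ray), 0 where there is no reading), "fx", "fy", "cx", "cy" (pixels), "D" ([k1, k2, p1, p2, k3] as OpenCV has them; the pictures are not rectified), "pose" (4x4, takes a point from camera to world coordinates). Camera axes: x right, y down, z forward; pixel columns grow to the right and rows downward; lengths in mm; the calibration is good to about 2 mm. A picture is of the moment at which its call begins.
- manip.sign_off(): hands the job in, once; it reports no verdict.
The state is a dict: "clock": time; "joints": joint angles; "qd": joint speeds; "effort": joint torques, N m; "eef_pos": TCP position; "eef_rot": TCP orientation; "wrist_force": force on the tool from outside, world axes, zero at the start; "moment": the same for the moment, N m; "finger_gap": finger opening in mm.
Only numpy, scipy, OpenCV 4.12 (cv2) and the standard library are available. Lean on these libraries where they do the work, as an engineer would, in place of code of your own. Each camera call takes 0.05 s, during which the arm holds its last target. There are 200 camera calls.

### The job

Get the slicer ready to run: drop the garlic bulb into its feed chute, then put the blue pusher into the chute by its grip and press it down until the orange safety collar is held fully in. Finish while still holding the pusher's grip and keeping the collar pressed (do not let go), and leave the tin, the spice jar and the mug where they stand.

Things in the scene. Friction and masses are not known exactly. Their poses are not given: they have to be found in the camera images.
- slicer: White table-top food slicer, fixed to the worktop and switched off. Base 190 (x) x 160 (y) mm, 31 mm high, a grey round lid on it to 40 mm, and in the middle of that a white upright feed chute of rectangular section, open at the top, its rim 143 mm above the worktop. Origin: centre of the underside; z up, the dial is on its -x face, the chute is on its z axis. Stands at one of three places, turned by up to half a radian.
- chute_mouth (a point): Centre of the chute's mouth, level with its rim, 143 mm above the worktop; axes as the slicer's. The inside is 62 mm along x and 76 mm along y, 103 mm deep (flat floor 40 mm above the worktop), walls 6 mm; the inner edge of the rim has a 45 degree lead-in chamfer of 5 mm.
- collar (a joint): Orange safety collar: a rectangular ring round the chute's rim, outside 100 (x) x 114 (y) mm, opening 76 x 90 mm, 12 mm high. At rest (value 0) its top stands 12 mm above the rim (155 mm above the worktop); it is pressed straight down against springs (about 4 N to start moving, 9 N at the end) and is fully in at 0.012 (m), its top then flush with the rim. It springs back when let go; the pusher's own weight does not move it.
- pusher: Blue plastic pusher, loose, about 130 g, standing upright on the worktop on its plug. Origin: centre of the plug's underside; z up. Plug 60 mm along x, 74 mm along y, 40 mm high (2 mm smaller than the chute in both directions; a half turn makes no difference); above it a flange 98 x 112 mm from 40 to 46 mm, which presses on the collar; above that an upright grip fin 16 mm thick along x, 52 mm long along y, from 46 to 92 mm.
- pusher_grip (a point): Middle of the grip fin, 70 mm above the pusher's origin (24 mm above the flange, 22 mm below the fin's top); axes as the pusher's. Hold the fin here across its thickness (the pusher's x).
- garlic: White garlic bulb, loose, standing on the worktop, about 53 mm across and 53 mm high, about 31 g. Origin: centre of its underside.
- garlic_centre (a point): Middle of the garlic bulb, 25 mm above its origin.
- tin_beans: Bystander: food tin, 76 mm across and 58 mm high, behind the work; leave it alone. Origin: centre of its underside.
- spice_jar: Bystander: spice jar with yellow cap, 42 mm across and 96 mm high, behind the work; leave it alone. Origin: centre of its underside. A wall cabinet hangs above it, underside about 0.42 m above the worktop, nearest edge about 0.6 m ahead of the robot: keep the arm clear of it.
- mug: Bystander: orange mug, 78 mm across and 101 mm high, behind the work; leave it alone. Origin: centre of its underside.
Mind the look-alikes: they are no part of the job. Leave any turquoise look-alike of the garlic alone.

How it is judged (in metres and radians):
On the way, in this order (a step that is already met when the one before it is completed fails the run):
1. the garlic lies inside the chute, let go (horizontal distance between garlic_centre and chute_mouth below 0.03 m and z of garlic_centre in the frame of chute_mouth below -0.06 m and contact force between the fingers and garlic below 0.1 N), for 0.2 s.
2. the pusher's plug is in the chute, 15 mm or more below the rim (z of pusher in the frame of chute_mouth below -0.015 m and horizontal distance between pusher and chute_mouth below 0.008 m and angle between pusher's own z axis and vertical below 0.12 rad), for 0.1 s.
At the end, for the whole second after the job is handed in: Garlic at the bottom of the chute (middle 60 mm or more below the rim); pusher straight in the chute (within 6 mm and 0.08 rad, plug 33 mm or more below the rim), at rest, collar pressed in more than 8 of 12 mm; the fingers still hold the pusher's grip fin (grasp point within 35 mm of its middle) (horizontal distance between garlic_centre and chute_mouth below 0.03 m and z of garlic_centre in the frame of chute_mouth below -0.06 m and z of pusher in the frame of chute_mouth below -0.033 m and horizontal distance between pusher and chute_mouth below 0.006 m and angle between the z axis of pusher and the z axis of slicer, either way round below 0.08 rad and value of joint collar above 0.008 m and contact force between the fingers and pusher above 2 N and distance between the grasp point and pusher_grip below 0.035 m and linear speed of pusher below 0.02 m/s); the arm keeps its last pose, push and grip.
It fails at once if the tin, the spice jar or the mug is moved by more than 30 mm (distance of any of tin_beans, spice_jar, mug from where it was at the start of the episode above 0.03 m).
It also fails if it takes over 67 s, if anything falls off the work surface, if the arm or the gripper's body presses on something with over 40 N, if the wrist force passes 120 N, or if a joint passes its speed limit or range.

## Working session

There is one attempt and no reset: what is moved stays moved. The work goes in short steps, Python scripts to look and compute and a tool call to move; the robot and the scene stay as the last step left them, time stands still between calls to the robot, and variables do not carry over. Pictures are saved under pics/ and viewed, on a budget of 10 in all, crops included, one or two more only if the job needs it, and the job is handed in when it is done.

Besides the shell and the picture viewer there is one more tool, called after "Request:" as a command line: name --argument value ..., lists and objects as JSON in quotes. arm_command: Moves the arm, as the interface text tells. Its arguments: {"type":"object","properties":{"rows":{"type":"array","items":{"type":"number"}},"newtons":{"type":"number"}},"required":["rows"]}

```bash
mkdir -p pics
cat > h.py <<'E'
import numpy as np, cv2
from cell import manip
def cloud(c):
    h,w=c["z_map"].shape
    K=np.array([[c["fx"],0,c["cx"]],[0,c["fy"],c["cy"]],[0,0,1]])
    u,v=np.meshgrid(np.arange(w),np.arange(h))
    n=cv2.undistortPoints(np.stack([u,v],-1).reshape(-1,1,2).astype(np.float64),K,np.array(c["D"])).reshape(h,w,2)
    z=c["z_map"].astype(float)
    P=np.dstack([n*z[...,None],z])@c["pose"][:3,:3].T+c["pose"][:3,3]
    P[z==0]=np.nan
    return P
E
python3 - <<'E'
from h import *
for n in("top","side"):
    c=manip.camera(n); cv2.imwrite(f"pics/{n}0.png",c["image"]); np.save(f"{n}0.npy",cloud(c)); print(n,c["pose"].round(2).tolist())
print(manip.read_state())
E
```

```text
top [[-0.02, -0.99, 0.16, 360.11], [-1.0, 0.02, -0.02, 26.13], [0.02, -0.16, -0.99, 1260.58], [0.0, 0.0, 0.0, 1.0]]
side [[0.89, -0.27, 0.38, 113.03], [-0.46, -0.48, 0.74, -859.57], [-0.02, -0.83, -0.55, 733.04], [0.0, 0.0, 0.0, 1.0]]
{'clock': 0.1, 'joints': array([ 1.04238741e+00,  3.00399141e-01,  1.52152534e+00, -3.73272283e-06,
        1.32071025e+00, -6.65720838e-02]), 'qd': array([ 5.64591021e-04, -4.69655899e-04, -1.69995059e-03, -5.91702519e-04,
        2.88227825e-04, -1.23341100e-05]), 'effort': array([ 1.23695718e-03, -5.32642901e+01, -3.53284013e+01,  7.09604868e-02,
        2.34725088e-02, -1.24752637e-04]), 'eef_pos': array([244.94981906, 492.18562161, 215.94937646]), 'eef_rot': array([-3.14055264e+00, -6.57149323e-05,  2.67975672e+00]), 'wrist_force': array([0.35132317, 0.16615693, 0.76946402]), 'moment': array([ 0.03301298, -0.0333943 , -0.04385839]), 'finger_gap': 93.98337406571572}
```

View pics/top0.png

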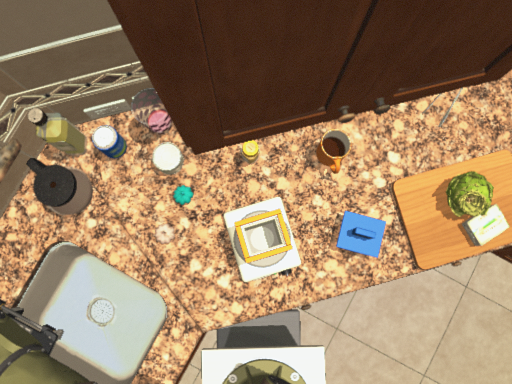

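View pics/side0.png

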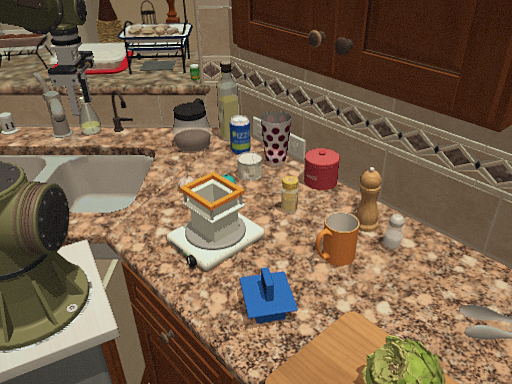

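The top view shows the slicer near (263,237), the pusher at (361,235) and the turquoise look-alike at (184,195). The pale garlic is probably at (165,233). The side view shows the collar at (212,190) and the pusher at (267,295); the garlic there is mostly hidden behind the collar. Next I'll measure these positions.

```bash
cat > m.py <<'E'
from h import *
im=cv2.imread("pics/top0.png");P=np.load("top0.npy");hsv=cv2.cvtColor(im,cv2.COLOR_BGR2HSV)
Z=P[...,2]
def box(name,m):
    Q=P[m]; Q=Q[~np.isnan(Q).any(1)]
    r=cv2.minAreaRect(Q[:,:2].astype(np.float32)); print(name,len(Q),"rect",np.round(r[0],1),np.round(r[1],1),round(r[2],1),"mean",Q.mean(0).round(1),"zmax",np.percentile(Q[:,2],[5,50,98]).round(1))
def win(u0,u1,v0,v1):
    m=np.zeros(Z.shape,bool);m[v0:v1,u0:u1]=1;return m
H=hsv[...,0];S=hsv[...,1]
box("garlic",win(145,182,215,250)&(Z>12))
box("turq",win(170,198,180,210)&(Z>12))
box("collar",win(225,305,200,285)&(Z>146)&(Z<165))
box("slicerbase",win(215,310,190,290)&(Z>20)&(Z<36))
box("pusher flange",win(325,400,200,270)&(Z>38)&(Z<55)&(H>95)&(H<125)&(S>100))
box("pusher fin",win(325,400,200,270)&(Z>75))
box("tin",win(145,190,135,180)&(Z>45)); box("jar",win(238,262,135,166)&(Z>70)); box("mug",win(315,355,125,175)&(Z>80))
c=np.vstack([im[205:265,140:210]]);cv2.imwrite("pics/g.png",cv2.resize(im[130:310,140:410],None,fx=2.9,fy=2.9,interpolation=2))
E
python3 m.py
```

```text
garlic 285 rect [448.7 248.9] [49.7 47.6] 1.0 mean [447.6 246.4  35. ] zmax [24.  34.8 49. ]
turq 298 rect [550.7 201.2] [48.9 51.2] 15.4 mean [549.  199.5  34.7] zmax [22.3 34.7 50.4]
collar 867 rect [430.7  -4.5] [100.3 114.5] 15.6 mean [430.1  -4.3 154.7] zmax [150.6 154.8 159.2]
slicerbase 1885 rect [425.   -5.8] [201.7 160.1] 15.6 mean [421.9  -3.6  29.9] zmax [23.9 30.2 35.5]
pusher flange 1403 rect [ 434.8 -260.5] [111.6  96.8] 73.8 mean [ 434.6 -258.5   46.1] zmax [42.3 46.1 51.1]
pusher fin 152 rect [ 434.3 -260.1] [52.1 17.1] 72.4 mean [ 434.1 -258.8   90.3] zmax [80.3 91.4 96. ]
tin 729 rect [606.3 203.1] [183.3  72.3] 40.6 mean [638.4 225.6 108.9] zmax [ 50.3  55.2 548.3]
jar 376 rect [625.4  20.4] [43.7 98.5] 88.4 mean [625.8  23.1 232.4] zmax [ 80.5  97.5 479.5]
mug 311 rect [ 653.7 -192. ] [77.2 95.5] 59.3 mean [ 652.7 -197.6   93.6] zmax [ 81.4  94.7 103.5]
```

View pics/g.png

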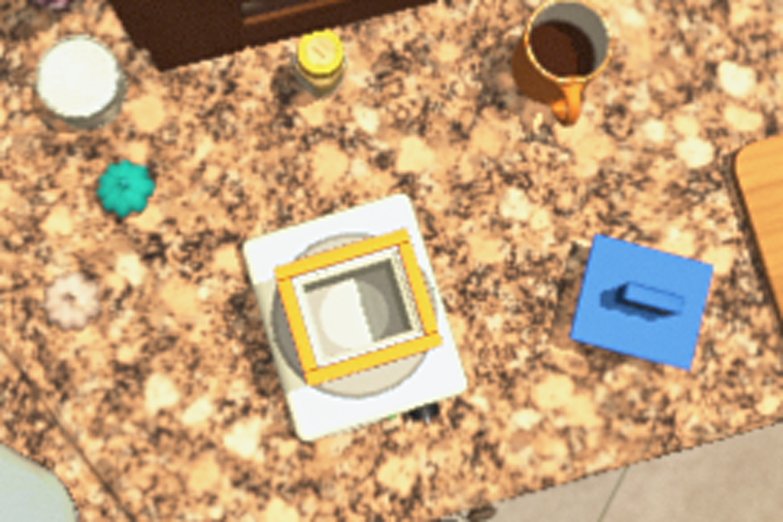

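The crop confirms the garlic at about (72,300) in the crop. Its depth cloud puts it at x≈450, y≈250 mm. The slicer is turned about +15.6° and the pusher about −16.5°. I'll fetch the garlic first.

Request:
arm_command --rows '[40,-48,-10,-9.6,94,40,-48,-15,-9.6,94,40,-48,-20,-9.6,94,40,-48,-20,-9.6,94,45,-50,-20,-9.6,94]' --newtons 10

```text
clock: 0.72
eef_pos: [440.6, 260.6, 135.4]
eef_rot: [-3.141, 0.0, 1.837]
wrist_force: [0.5, 0.7, -0.1]
finger_gap: 93.9
```

Request:
arm_command --rows '[0,0,0,0,94,0,0,0,0,94]'

```text
clock: 0.98
eef_pos: [439.5, 262.5, 136.0]
eef_rot: [-3.141, -0.0, 1.843]
wrist_force: [-0.7, -0.0, -0.1]
finger_gap: 94.0
```

Request:
arm_command --rows '[10,-12,-30,0,94,0,0,-30,0,94,0,0,-30,0,94,0,0,-24,0,94,0,0,0,0,94]'

```text
clock: 1.6
eef_pos: [448.4, 251.1, 21.2]
eef_rot: [-3.139, 0.0, 1.845]
wrist_force: [0.3, 0.6, 0.8]
finger_gap: 94.2
```

Request:
arm_command --rows '[0,0,0,0,30,0,0,0,0,30,0,0,0,0,30,0,0,0,0,30,0,0,0,0,30]'

```text
clock: 2.22
eef_pos: [449.8, 250.3, 22.2]
eef_rot: [3.141, -0.0, 1.842]
wrist_force: [-0.2, 0.1, 2.3]
finger_gap: 51.4
```

Request:
arm_command --rows '[0,0,50,0,30,0,0,55,0,30,0,0,55,0,30,0,0,25,0,30,0,0,0,0,30]'

```text
clock: 2.85
eef_pos: [450.3, 250.5, 208.5]
eef_rot: [3.138, -0.001, 1.842]
wrist_force: [0.6, 0.6, -1.3]
finger_gap: 51.8
```

Request:
arm_command --rows '[-4,-50,0,0,30,-4,-55,0,0,30,-4,-55,0,0,30,-4,-55,0,0,30,-3,-40,0,0,30]'

```text
clock: 3.48
eef_pos: [429.8, -6.6, 205.5]
eef_rot: [-3.14, -0.001, 1.841]
wrist_force: [0.4, 0.6, -0.8]
finger_gap: 51.8
```

Request:
arm_command --rows '[0,0,0,0,30,0,0,0,0,30]'

```text
clock: 3.72
eef_pos: [430.5, -4.3, 206.1]
eef_rot: [-3.14, -0.001, 1.842]
wrist_force: [-0.5, 0.8, -0.2]
finger_gap: 51.1
```

Run:
```python
from h import *
s=manip.read_state();print(s["eef_pos"],s["eef_rot"],s["finger_gap"])
c=manip.camera("side"); cv2.imwrite("pics/s1.png",cv2.resize(c["image"][90:290,110:310],None,fx=2.8,fy=2.8))
```

```text
[430.47733022  -4.30694557 206.08751876] [-3.14014531e+00 -7.44892711e-04  1.84170548e+00] 51.11811322752895
```

View pics/s1.png

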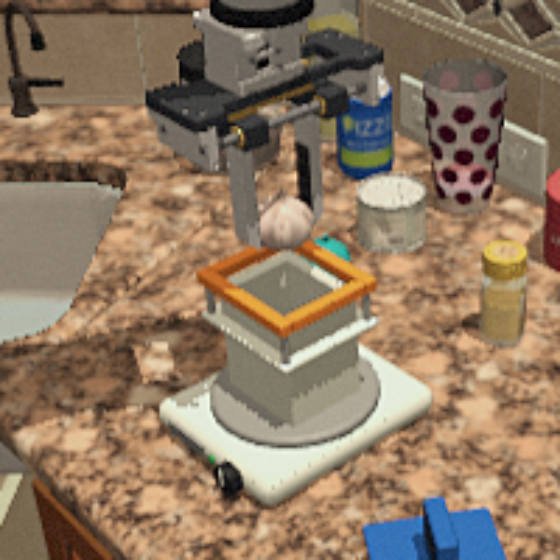

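The garlic (crop (285,222)) is held over the mouth (crop (288,285)). I'll lower it and release.

Request:
arm_command --rows '[0,0,-15,0,30,0,0,-15,0,30,0,0,0,0,30,0,0,0,0,94,0,0,0,0,94]'

```text
clock: 4.4
eef_pos: [431.0, -4.7, 177.4]
eef_rot: [3.141, 0.0, 1.842]
wrist_force: [0.3, -0.0, 0.6]
finger_gap: 68.3
```

Request:
arm_command --rows '[0,0,0,0,94,0,0,30,0,94,0,-50,20,-6,94,0,-50,0,-6,94,0,-50,0,-6,94]'

```text
clock: 5.03
eef_pos: [430.7, -156.3, 227.6]
eef_rot: [3.14, 0.0, 1.525]
wrist_force: [1.1, 0.6, 0.5]
finger_gap: 94.2
```

Request:
arm_command --rows '[0,-50,0,-7,94,0,-50,0,-7,94,0,0,0,0,94,0,0,0,0,94]'

```text
clock: 5.52
eef_pos: [430.7, -254.3, 227.0]
eef_rot: [-3.141, -0.0, 1.284]
wrist_force: [-0.2, -0.2, -0.7]
finger_gap: 94.3
```

Run:
```python
from h import *
s=manip.read_state();print(s["eef_pos"],s["eef_rot"],s["finger_gap"])
c=manip.camera("top"); P=cloud(c); Z=P[...,2]
Q=P[200:285,225:305].reshape(-1,3); Q=Q[~np.isnan(Q).any(1)]
d=np.hypot(Q[:,0]-430.7,Q[:,1]+4.5)
q=Q[(d<30)&(Q[:,2]<130)]; print(len(q),np.percentile(q[:,2],[5,50,95]).round(1)); g=q[q[:,2]>70];print(g.mean(0))
cv2.imwrite("pics/t2.png",cv2.resize(c["image"][180:300,200:420],None,fx=3.6,fy=3.6))
```

```text
[ 430.690041   -254.28894659  227.00044199] [-3.14136092e+00 -2.45689374e-04  1.28431563e+00] 94.26894805366074
423 [38.8 73.  84.7]
[428.33539431  -6.81345226  77.87661046]
```

View pics/t2.png

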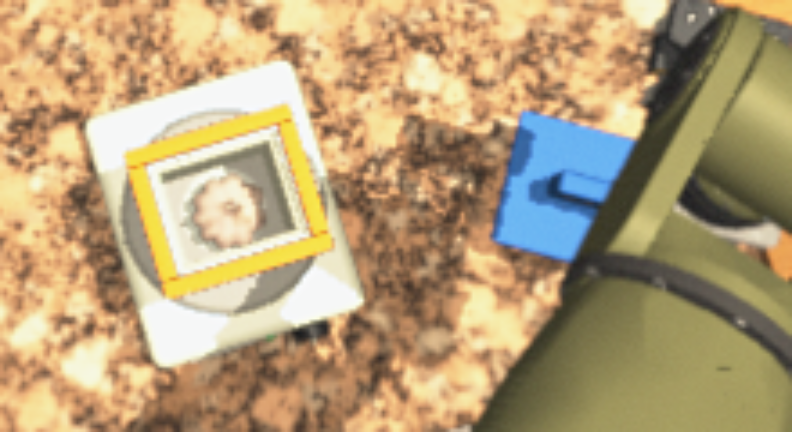

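The garlic sits in the chute (crop (228,210)), with its top at about z=85. Next is the pusher.

Request:
arm_command --rows '[4,-6,-45,0,94,0,0,-45,0,94,0,0,-45,0,94,0,0,-30,0,94,0,0,0,0,94]' --newtons 45

```text
clock: 6.2
eef_pos: [434.3, -259.3, 61.0]
eef_rot: [-3.139, -0.001, 1.285]
wrist_force: [0.5, 0.4, 0.6]
finger_gap: 93.9
```

Request:
arm_command --rows '[0,0,0,0,5,0,0,0,0,5,0,0,0,0,5,0,0,0,0,5,0,0,0,0,5]'

```text
clock: 6.82
eef_pos: [434.8, -260.8, 62.2]
eef_rot: [3.141, 0.0, 1.283]
wrist_force: [0.0, -0.0, 0.5]
finger_gap: 47.6
```

Request:
arm_command --rows '[0,0,0,0,5,0,0,0,0,5,0,0,0,0,5,0,0,0,0,5,0,0,0,0,5]'

```text
clock: 7.45
eef_pos: [434.7, -260.7, 62.0]
eef_rot: [-3.141, -0.0, 1.284]
wrist_force: [-0.0, 1.3, -0.5]
finger_gap: 15.8
```

Request:
arm_command --rows '[0,0,30,0,5,0,0,45,0,5,0,0,45,0,5,0,0,40,0,5,0,0,20,0,5]'

```text
clock: 8.07
eef_pos: [435.0, -260.9, 244.3]
eef_rot: [3.139, 0.001, 1.284]
wrist_force: [0.8, 0.2, -1.6]
finger_gap: 15.6
```

Request:
arm_command --rows '[0,30,0,6,5,0,45,0,8,5,0,45,0,8,5,0,45,0,6,5,0,35,0,4,5]'

```text
clock: 8.7
eef_pos: [434.5, -59.1, 242.1]
eef_rot: [3.141, -0.0, 1.845]
wrist_force: [0.5, 0.3, -0.9]
finger_gap: 15.6
```

Request:
arm_command --rows '[-4,30,0,0,5,0,20,0,0,5,0,0,0,0,5,0,0,0,0,5,0,0,0,0,5]'

```text
clock: 9.32
eef_pos: [430.8, -11.4, 242.0]
eef_rot: [-3.141, 0.0, 1.841]
wrist_force: [-0.0, 0.3, -0.7]
finger_gap: 15.8
```

Run:
```python
from h import *
s=manip.read_state();print(s["eef_pos"],s["eef_rot"],s["finger_gap"])
for n in("top","side"):
    c=manip.camera(n); P=cloud(c); hsv=cv2.cvtColor(c["image"],cv2.COLOR_BGR2HSV);H=hsv[...,0]
    m=(H>95)&(H<125)&(hsv[...,1]>110)&(abs(P[...,0]-430)<120)&(abs(P[...,1])<110)&(P[...,2]>160)
    Q=P[m]; print(n,len(Q))
    if len(Q)<50: continue
    zs=Q[:,2]; print(np.percentile(zs,[1,5,25,50,75,95,99]).round(1))
    f=Q[(zs>np.percentile(zs,50)-0)&(zs<1000)]
    h=np.histogram(zs,np.arange(160,300,4));print(list(zip(h[1].astype(int),h[0])))
    np.save(f"p_{n}.npy",Q)
    if n=="side": cv2.imwrite("pics/s3.png",cv2.resize(c["image"][70:270,110:310],None,fx=2.8,fy=2.8))
```

```text
[430.77418685 -11.36766391 242.00507788] [-3.14143206e+00  2.22044296e-05  1.84111326e+00] 15.765924342451662
top 243
[222.3 223.5 224.9 226.2 227.6 229.1 231.3]
[(np.int64(160), np.int64(0)), (np.int64(164), np.int64(0)), (np.int64(168), np.int64(0)), (np.int64(172), np.int64(0)), (np.int64(176), np.int64(0)), (np.int64(180), np.int64(0)), (np.int64(184), np.int64(0)), (np.int64(188), np.int64(0)), (np.int64(192), np.int64(0)), (np.int64(196), np.int64(0)), (np.int64(200), np.int64(0)), (np.int64(204), np.int64(0)), (np.int64(208), np.int64(0)), (np.int64(212), np.int64(0)), (np.int64(216), np.int64(0)), (np.int64(220), np.int64(28)), (np.int64(224), np.int64(173)), (np.int64(228), np.int64(39)), (np.int64(232), np.int64(1)), (np.int64(236), np.int64(0)), (np.int64(240), np.int64(0)), (np.int64(244), np.int64(0)), (np.int64(248), np.int64(0)), (np.int64(252), np.int64(0)), (np.int64(256), np.int64(0)), (np.int64(260), np.int64(0)), (np.int64(264), np.int64(0)), (np.int64(268), np.int64(0)), (np.int64(272), np.int64(0)), (np.int64(276), np.int64(0)), (np.int64(280), np.int64(0)), (np
[... 484 characters left out ...]
t64(204), np.int64(30)), (np.int64(208), np.int64(7)), (np.int64(212), np.int64(0)), (np.int64(216), np.int64(0)), (np.int64(220), np.int64(32)), (np.int64(224), np.int64(642)), (np.int64(228), np.int64(195)), (np.int64(232), np.int64(20)), (np.int64(236), np.int64(13)), (np.int64(240), np.int64(18)), (np.int64(244), np.int64(13)), (np.int64(248), np.int64(16)), (np.int64(252), np.int64(13)), (np.int64(256), np.int64(14)), (np.int64(260), np.int64(14)), (np.int64(264), np.int64(15)), (np.int64(268), np.int64(21)), (np.int64(272), np.int64(39)), (np.int64(276), np.int64(0)), (np.int64(280), np.int64(0)), (np.int64(284), np.int64(0)), (np.int64(288), np.int64(0)), (np.int64(292), np.int64(0))]
```

View pics/s3.png

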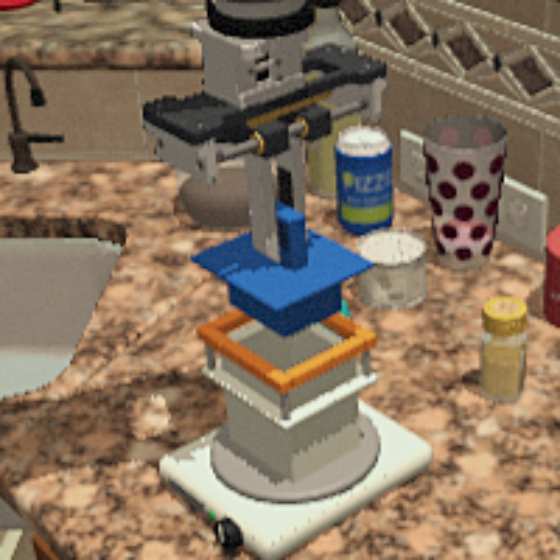

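The pusher hangs level above the collar (flange crop (283,262), collar (288,345)). I'll measure the flange against the collar in the same side view.

Run:
```python
from h import *
def rep(n,Q):
    r=cv2.minAreaRect(Q[:,:2].astype(np.float32)); c=np.linalg.lstsq(np.c_[Q[:,:2]-Q[:,:2].mean(0),np.ones(len(Q))],Q[:,2],rcond=None)[0]
    print(n,len(Q),np.round(r[0],1),np.round(r[1],1),round(r[2],2),"plane",c.round(3))
Q=np.load("p_side.npy");Q=Q[(Q[:,2]>222)&(Q[:,2]<231)&(abs(Q[:,0]-430)<80)&(abs(Q[:,1]+8)<80)]
rep("flange",Q)
c=manip.camera("side")
for n,im,P in(("side0",cv2.imread("pics/side0.png"),np.load("side0.npy")),("top0",cv2.imread("pics/top0.png"),np.load("top0.npy"))):
    hsv=cv2.cvtColor(im,cv2.COLOR_BGR2HSV);m=(hsv[...,0]>8)&(hsv[...,0]<28)&(hsv[...,1]>150)&(abs(P[...,2]-155)<5)&(abs(P[...,0]-430)<90)&(abs(P[...,1])<90)
    rep("collar "+n,P[m])
```

```text
flange 860 [429.7 -14.4] [ 97.6 110. ] 14.73 plane [5.00000e-03 8.00000e-03 2.27128e+02]
collar side0 610 [429.3  -5.8] [ 99.4 116.6] 15.35 plane [2.00000e-03 2.00000e-03 1.54985e+02]
collar top0 711 [430.4  -4.2] [ 98.6 113.2] 15.62 plane [-3.00000e-03 -2.00000e-03  1.55126e+02]
```

Request:
arm_command --rows '[0,7.4,0,0.4,5,0,0,-15,0,5,0,0,-15,0,5,0,0,-5,0,5,0,0,0,0,5]'

```text
clock: 10.1
eef_pos: [430.6, -3.3, 206.6]
eef_rot: [-3.141, -0.0, 1.849]
wrist_force: [-0.6, 0.1, -1.2]
finger_gap: 16.0
```

Request:
arm_command --rows '[0,0,-3,0,5,0,0,-3,0,5,0,0,-2,0,5,0,0,0,0,5]'

```text
clock: 10.6
eef_pos: [431.2, -3.7, 199.9]
eef_rot: [3.14, 0.001, 1.849]
wrist_force: [-1.0, -3.9, 6.5]
finger_gap: 15.5
```

Request:
arm_command --rows '[-0.2,-1.2,0,0,5,0,0,0,0,5,0,0,-2,0,5,0,0,0,0,5]'

```text
clock: 11.1
eef_pos: [430.5, -4.5, 196.8]
eef_rot: [-3.141, -0.0, 1.849]
wrist_force: [0.4, -0.5, -0.7]
finger_gap: 15.5
```

Contact force is gone, so the plug is entering freely. I'll continue down.

Request:
arm_command --rows '[0,0,-3,0,5,0,0,-3,0,5,0,0,-3,0,5,0,0,-3,0,5,0,0,0,0,5]'

```text
clock: 11.72
eef_pos: [430.5, -4.5, 184.8]
eef_rot: [-3.141, -0.0, 1.849]
wrist_force: [0.6, -0.2, -0.6]
finger_gap: 15.8
```

Request:
arm_command --rows '[0,0,-3,0,5,0,0,-3,0,5,0,0,-3,0,5,0,0,-3,0,5,0,0,0,0,5]' --newtons 60

```text
clock: 12.35
eef_pos: [430.6, -4.5, 173.1]
eef_rot: [3.142, 0.0, 1.849]
wrist_force: [-2.0, 0.2, 3.7]
finger_gap: 15.6
```

Request:
arm_command --rows '[0,0,-3,0,5,0,0,-3,0,5,0,0,0,0,5]'

```text
clock: 12.72
eef_pos: [430.6, -4.5, 167.1]
eef_rot: [3.141, 0.0, 1.849]
wrist_force: [-1.6, 0.3, 6.6]
finger_gap: 15.6
```

Request:
arm_command --rows '[0,0,-1.5,0,5,0,0,-1.5,0,5,0,0,0,0,5,0,0,0,0,5]'

```text
clock: 13.22
eef_pos: [430.7, -4.5, 164.8]
eef_rot: [3.141, 0.0, 1.849]
wrist_force: [-5.7, 0.4, 14.2]
finger_gap: 15.5
```

Force has jumped to 14 N at z=164.8, which matches the expected end stop. I'll check visually.

Request:
arm_command --rows '[0,0,0,0,5,0,0,0,0,5,0,0,0,0,5,0,0,0,0,5]'

```text
clock: 13.72
eef_pos: [430.7, -4.5, 164.8]
eef_rot: [3.141, 0.0, 1.849]
wrist_force: [-6.0, 1.0, 15.5]
finger_gap: 15.5
```

Run:
```python
from h import *
c=manip.camera("side"); P=cloud(c); hsv=cv2.cvtColor(c["image"],cv2.COLOR_BGR2HSV)
m=(hsv[...,0]>95)&(hsv[...,0]<125)&(hsv[...,1]>110)&(abs(P[...,0]-430)<80)&(abs(P[...,1])<80)&(abs(P[...,2]-149)<8)
Q=P[m];r=cv2.minAreaRect(Q[:,:2].astype(np.float32));k=np.linalg.lstsq(np.c_[Q[:,:2]-Q[:,:2].mean(0),np.ones(len(Q))],Q[:,2],rcond=None)[0];print(r,k)
T=cloud(manip.camera("top"))[...,2]
cv2.imwrite("pics/s4.png",cv2.resize(c["image"][90:290,110:360],None,fx=2.8,fy=2.8))
print(manip.read_state()["wrist_force"])
```

```text
((429.5544128417969, -7.6800384521484375), (99.26917266845703, 108.90685272216797), 14.745950698852539) [3.21454537e-03 7.41580578e-03 1.50155461e+02]
[-5.40569578 -0.02411606 15.56971852]
```

View pics/s4.png

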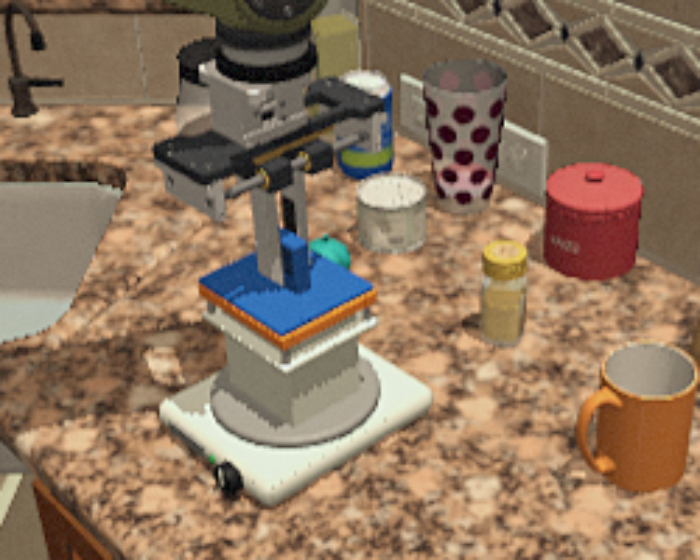

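The flange is flat on the fully lowered collar (crop (288,300)), with its top at z≈150 mm. The tin, jar and mug are where they were. Handing in.

```bash
python3 -c "
from cell import manip
print(manip.sign_off()); s=manip.read_state(); print(s['eef_pos'],s['wrist_force'],s['finger_gap'])"
```

```text
the job is handed in; nothing more can be done
None
the job is handed in; nothing more can be done
```

The slicer is ready and the job is handed in: the garlic is in the chute, and the gripper is still holding the pusher down on the collar. `sign_off()` gave no verdict, and I could not read the state after it.

- **Garlic:** I released it above the rim. The top camera showed it in the chute, within about 4 mm of the centre, with its top at about z=85 mm.
- **Pusher:** I took the fin at its middle, at 45 N and later 60 N. On the way in, the plug touched one edge of the rim with about 6.5 N. A 1.2 mm sideways correction cleared that, and it then slid in freely.
- **Collar:** I pressed until the force rose to about 15 N at tool height 164.8 mm, against 164.5 mm expected for fully in. The flange top measured 150.2 mm against 149 expected, so the collar is in about 11–12 of 12 mm. The flange was level to under 0.01 rad, and the finger gap was 15.5 mm on the 16 mm fin.
- **Disagreements:** The side camera put the flange centre about 2–3 mm off in y from the top-camera and arm values. Its rear edge is partly hidden by the fingers, and the plug has only 1 mm of play, so I went with the arm values. A sideways force of about 5–6 N remained at the end.
- **Bystanders:** The tin, jar and mug looked unmoved in the last picture; I did not re-measure them.

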